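# Press the lid home with the ratchet knob

### The arm

A 7-joint arm with a two-finger parallel gripper is mounted at the origin on a cart in front of the work surface, level with it; the furniture and walls round the work are solid. World frame = base frame: x ahead of the robot, y to its left, z up, the work surface at z = 0. Lengths are in mm, angles in rad, forces in N, time in s.
With the tool pointing down it reaches from about 400 to 875 mm from the base axis. Payload 4.4 kg.
Tool frame: the origin (TCP) lies between the finger pads, 19 mm behind the fingertips; this is the grasp point; z points along the fingers, y is the line along which they close (so a half turn about z gives the same grasp; the last joint's range is limited). The gripper opens to 85 mm and grips with 20 to 120 N. Pads are 22 mm wide; open, the fingers measure 114 mm over their backs; the gripper's body (76 mm by 85 mm) begins 54 mm behind the grasp point. The pads swing forward as they close: fully open they stand 13 mm farther back than shut.
Start: joints at [1.271, 0.628, 0.038, 1.517, -0.027, 0.996, -0.02], TCP at [150.616, -632.323, 250.013] pointing down, gripper open.
Joint ranges: [-3.06, 3.06], [-0.37, 2.12], [-1.25, 1.32], [0.18, 2.47], [-1.1, 4.24], [0.23, 1.98], [-2.94, 2.94]. Speed limits (rad/s): [2.57, 2.57, 3.14, 3.14, 3.14, 3.14, 3.14].

### API

Orientations are given as [roll, pitch, yaw] about the fixed x, y, z axes, in that order (R = Rz(yaw) Ry(pitch) Rx(roll)).
In Python, from cell import monitor, viewer, workorder gives the robot as it stands.
- The arm moves only by the tool arm_command, never from a script. Its argument "series" is one flat list of numbers, 5 for each row, row after row: the opening in per cent of the stroke, from 0 (shut) to 100 (fully open), then the shift along the tool's x, y, z in cm, then the turn about the tool's z in degrees. In form: [claw, x, y, z, roll, claw, x, y, z, roll, ...]. A call has exactly 5 rows; each row is the pose to reach, as a shift and turn from the pose commanded when the call began, along the tool's axes at that moment; what a row does not reach only later rows make up. A row lasts 1/12 s, in which the tool goes at most 41.7 mm and 7.16 degrees, less where a joint would pass 70% of its speed; a pose out of reach is approached as far as the arm can. A call with a gripper value outside its range is refused whole. The fingers move at their own pace and stop on an object; the grip force is fixed at half the most. Time passes only in rows, so rows that repeat a pose let the fingers close, or fill a call up. It gives the time, the measured TCP pose, the force, the opening and the grip force at its end, in the units of the state.
- monitor.read_state(): the state, without advancing time (a new reading comes with each control period).
- viewer.get_image(name): name is "side" or "top" or "wrist"; returns (picture, depth): 400x640x3 uint8, red, green, blue; 400x640 float32, mm along the optical axis (not along the pixel's ray), 0 where there is no reading.
- viewer.camera_model(name): a dict with "mtx" (3x3 intrinsics, pixels), "R" (3x3) and "t" (3): a world point X has camera coordinates R X + t. Camera axes: x right, y down, z forward; pixel columns grow to the right and rows downward; lengths in mm; the calibration is good to about 2 mm. A picture is of the moment at which its call begins: read the wrist's pose just before it. camera_model takes no time and is no camera call; for the wrist camera it gives the pose at the moment of the call.
- workorder.finish_job(): hands the job in; it is judged then, once.
The state is a dict: "clock": time; "qpos": joint angles; "qd": joint speeds; "tau": joint torques, N m; "eef_pos": TCP position; "tool_rot": TCP orientation; "force": force on the tool from outside, world axes, zero at the start; "torque": the same for the moment, N m; "width": finger opening in mm; "gripper_force": force on a finger pad.
Only numpy, scipy, OpenCV 4.12 (cv2) and the standard library are available. Lean on these libraries where they do the work, as an engineer would, in place of code of your own. Each camera call takes 0.05 s, during which the arm holds its last target. There are 200 camera calls.

### The job

Stand the red-lidded ointment pot upright in the round nest of the lid press, then swing the press arm gently round over it to its stop. Turn the black ratchet knob clockwise until the foot bears on the lid and the slip clutch has clicked two to four times, then let go and leave the pot clamped; leave the other pots and things where they are.

Things in the scene. Friction and masses are not known exactly. Their poses are not given: they have to be found in the camera images.
- red_pot: Small white ointment pot with a red lid, 44 mm across and 40 mm high, 60 g. Origin at the centre of its underside, z up. Body 42 mm across to z = 30, lid 44 mm above. The three pots stand 100 mm or more apart, between the press and the balance on the right, in any order.
- green_pot: The same small pot with a green lid, 44 mm across, 40 mm high; leave it alone. Origin at the centre of its underside.
- white_pot: Larger all-white pot, 62 mm across, 66 mm high; leave it alone. Origin at the centre of its underside.
- carton: Small white carton with a dark-edged top, 52 x 84 x 30 mm, on the left; leave it alone.
- dropper: Amber dropper bottle, 32 mm across, 78 mm high, on the left; leave it alone.
- labels: Roll of blank labels, 62 mm across, 34 mm high, on the left; leave it alone.
- press: Lid press, fixed. Grey base plate 120 (x) x 230 (y) x 12 mm. Origin on the worktop under the nest's axis; the post of the swing arm, its hinge axis, stands at (0, 140) mm in this frame. Arm 32 mm wide, 18 thick, its top 106 mm above the worktop. At its stop the arm points along this frame's -y and the foot is right over the nest.
- nest_floor (a point): Centre of the nest's inner floor, where the pot's underside belongs (its axes are the press's). The nest is an aluminium cup 62 mm across outside, 48 mm inside, with a rim 5 mm above this floor. Its height differs from one set-up to the next.
- press_arm: White swing arm with its red pin; origin on the hinge axis at the arm's underside, 88 mm above the worktop. The arm points along its own -y; foot, knob and screw are carried at 140 mm from the hinge.
- press_pin (a point): Upright red pin on top of the arm, 12 mm thick and 40 mm high, 70 mm from the hinge axis; this point is on its axis 10 mm below its top. Hold or push it to swing the arm. The arm needs about 7 N here (stiff hinge, stays where it is left).
- swing_arm (a joint): Angle of the arm, rad: 0 at its stop over the nest; starts at 1.2 to 1.6 (swung to the far side, away from the robot). Closing turns it clockwise seen from above. The stop is a hard rubber buffer that gives 0.006 rad for each 10 N at the pin; there is no latch. Do not force it: 20 N at the pin is plenty.
- knob_cap: Black knurled ratchet cap, 37 mm across (over the ribs 38), 26 mm high, upright axis, a yellow line on its top. It keeps its height, 118 to 144 mm above the worktop, and only turns; it takes a grip of about 20 N. Below it is the 34 mm steel sleeve of the screw, 10 mm high, with black marks; turned by the sleeve there is no clutch.
- cap_grip (a point): On the cap's axis 7 mm below its top: put the TCP here to grip it with the fingers pointing down.
- foot: White round foot, 28 mm across, under the arm end. It does not rotate; the screw drives it down 4 mm per rad (25 mm a turn). It is sprung, 6 N/mm, so it bears on the lid over some 0.8 rad before the clutch slips at about 20 N.
- foot_face (a point): Centre of the foot's underside, 78 mm above the worktop at the start; it starts 2 to 6 mm above where the lid will be.
- ratchet (a joint): Slip of the cap past the screw, rad, clockwise from above positive; 0 at the start. 12 clicks a turn: one click is 0.52 rad of slip. Running free, cap and screw turn together at 0.12 Nm. Once the foot bears on the lid the torque climbs; at 0.20 Nm the screw stops, the clutch slips and clicks, and the torque stays level. What is let go stays as it is.

How it is judged (in metres and radians):
On the way, in this order (a step that is already met when the one before it is completed fails the run):
1. the red pot stands in the nest, upright, let go (distance between red_pot and nest_floor below 0.005 m and angle between red_pot's own z axis and vertical below 0.06 rad and contact force between the fingers and red_pot below 0.5 N), for 0.2 s.
2. the arm is swung to its stop (value of joint swing_arm below 0.025 rad), for 0.2 s.
3. the foot bears on the lid and the clutch has clicked twice (value of joint ratchet above 0.8 rad and contact force between foot and red_pot above 4 N), for 0.05 s.
At the end, for the whole second after the job is handed in: The red pot stands upright (within 0.06 rad) in the nest within 5 mm of its floor centre, at rest, the arm is at its stop (within 0.025 rad), the foot presses on the lid with more than 4 N, and the clutch has slipped two to four clicks (0.8 to 2.35 rad) (all of step 3 and value of joint ratchet below 2.35 rad and value of joint swing_arm below 0.025 rad and distance between red_pot and nest_floor below 0.005 m and angle between red_pot's own z axis and vertical below 0.06 rad and linear speed of red_pot below 0.01 m/s); the robot touches nothing.
It fails at once if the clutch is run on past four clicks (value of joint ratchet above 2.45 rad).
It fails at once if the arm is forced into its stop: buffer squeezed by more than 0.035 rad, over 40 N at the pin (value of joint swing_arm below -0.035 rad).
It fails at once if the foot squeezes the pot with more than 40 N (contact force between foot and red_pot above 40 N).
It fails at once if another pot or thing is moved by more than 20 mm (distance of any of green_pot, white_pot, carton, dropper, labels from where it was at the start of the episode above 0.02 m).
It also fails if it takes over 72 s, if anything falls off the work surface, if the arm or the gripper's body presses on something with over 40 N, if the wrist force passes 120 N, or if a joint passes its speed limit or range.

## Working session

There is one attempt and no reset: what is moved stays moved. The work goes in short steps, Python scripts to look and compute and a tool call to move; the robot and the scene stay as the last step left them, time stands still between calls to the robot, and variables do not carry over. Pictures are saved under pics/ and viewed, at most 10 in all, crops included, and the job is handed in when it is done.

Besides the shell and the picture viewer there is one more tool, called after "Request:" as name(argument=value, ...), one argument or row to a line, values as JSON. arm_command: Moves the arm, as the interface text tells. Its arguments: {"type":"object","properties":{"series":{"type":"array","items":{"type":"number"}}},"required":["series"]}

```bash
ls; mkdir -p pics
cat > h.py <<'E'
import numpy as np, cv2
from cell import monitor, viewer, workorder
def pts(name):
    c=viewer.camera_model(name); im,d=viewer.get_image(name)
    K,R,t=[np.array(c[k],float) for k in('mtx','R','t')]
    v,u=np.mgrid[:400,:640]
    P=np.stack([(u-K[0,2])/K[0,0]*d,(v-K[1,2])/K[1,1]*d,d],-1)
    W=(P-t.ravel())@R   # R^T (P-t)
    W[d==0]=np.nan
    return im,d,W
def save(n,im): cv2.imwrite('pics/'+n,cv2.cvtColor(im,cv2.COLOR_RGB2BGR))
E
python3 - <<'E'
from h import *
print(monitor.read_state())
a=[pts(n) for n in('top','side')]
save('a.png',a[0][0]);save('b.png',a[1][0])
np.savez('s0.npz',ti=a[0][0],tW=a[0][2],si=a[1][0],sW=a[1][2])
for n in('top','side'): print(n,viewer.camera_model(n))
E
```

```text
pics
{'clock': 0.0, 'qpos': array([ 1.27122298,  0.62938238,  0.03844347,  1.51834683, -0.02698816,
        0.99630868, -0.02000274]), 'qd': array([-6.78899170e-04,  4.26877924e-05, -7.03025963e-05,  1.59438577e-03,
       -1.42606900e-03, -4.93118748e-04,  4.02584211e-04]), 'tau': array([ 7.02020734e-04, -5.63396001e+01,  1.22554097e+00, -1.93445402e+01,
        1.07598701e-02,  1.04087600e-02, -2.11143146e-06]), 'eef_pos': array([ 150.46172299, -631.74460152,  249.07236844]), 'tool_rot': array([-3.13966590e+00,  3.78315400e-05,  2.33776334e-01]), 'force': array([-0.13322716,  0.61440262, -0.07467284]), 'torque': array([-0.01051196,  0.00928158, -0.0186959 ]), 'gripper_force': 0.0, 'width': 85.42598083935299}
top {'mtx': array([[423.07346504,   0.        , 321.51955278],
       [  0.        , 423.07346504, 200.9302841 ],
       [  0.        ,   0.        ,   1.        ]]), 'R': array([[-0.01246595, -0.99985666, -0.01145649],
       [-0.98718699,  0.01412916, -0.15894094],
       [ 0.15908003,  0.00932835, -0.98722162]]), 't': array([  82.61728667,  528.91437545, 1098.17921392])}
side {'mtx': array([[459.80519302,   0.        , 316.11702042],
       [  0.        , 459.80519302, 197.07539987],
       [  0.        ,   0.        ,   1.        ]]), 'R': array([[ 0.56769994, -0.82299676, -0.01982708],
       [-0.39380104, -0.25033482, -0.8844508 ],
       [ 0.72293673,  0.50991059, -0.46621204]]), 't': array([-234.78882132,  308.51189907,  776.58268256])}
```

View pics/a.png

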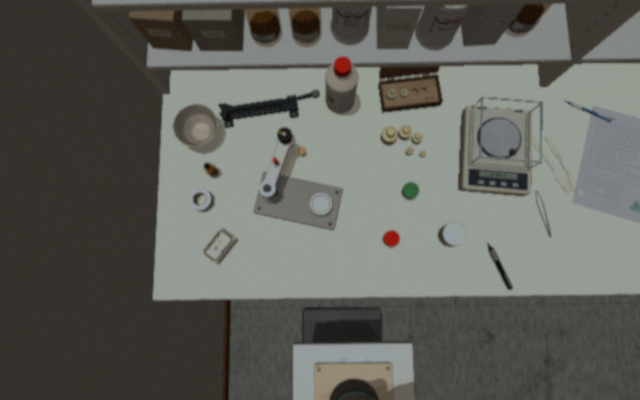

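View pics/b.png

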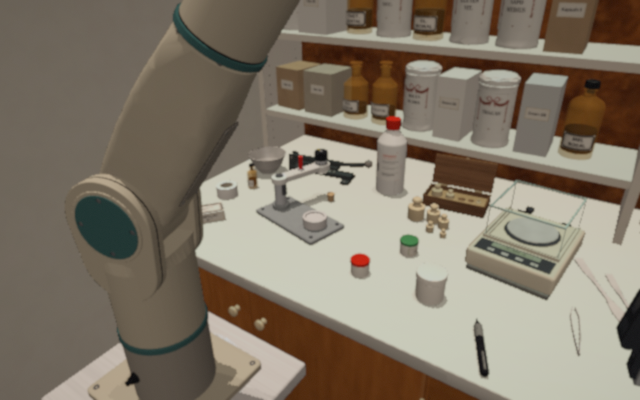

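```bash
cat > m.py <<'E'
from h import *
z=np.load('s0.npz')
for p in('t','s'):
    im=z[p+'i'].astype(int);W=z[p+'W'];r,g,b=im[...,0],im[...,1],im[...,2]
    hs=cv2.cvtColor(z[p+'i'],cv2.COLOR_RGB2HSV)
    red=((hs[...,0]<8)|(hs[...,0]>172))&(hs[...,1]>150)&(hs[...,2]>80)
    n,l,s,c=cv2.connectedComponentsWithStats(red.astype(np.uint8))
    for i in range(1,n):
        if s[i,4]>5:
            w=W[l==i]; print(p,'red',c[i].round(1),s[i,4],np.nanmedian(w,0).round(1),np.nanmin(w,0).round(1),np.nanmax(w,0).round(1))
im,W=z['ti'],z['tW']
def reg(n,u0,u1,v0,v1,z0,z1):
    w=W[v0:v1,u0:u1].reshape(-1,3); w=w[(w[:,2]>z0)&(w[:,2]<z1)]
    if len(w)<4: print(n,len(w));return
    (cx,cy),rad=cv2.minEnclosingCircle(w[:,:2].astype(np.float32))
    print(n,len(w),'mean',w.mean(0).round(1),'circ',round(cx,1),round(cy,1),round(rad,1),'z',np.percentile(w[:,2],[5,50,95]).round(1))
    return w
reg('redlid',375,408,225,255,33,50);reg('green',395,425,175,205,33,50);reg('white',436,472,215,255,58,75)
reg('nest rim',302,338,185,222,16,60)
reg('knob',272,298,122,148,136,155)
reg('post',255,285,172,202,95,125)
reg('arm',262,298,130,200,98,112)
w=reg('base',240,350,165,235,7,17)
print(cv2.minAreaRect(w[:,:2].astype(np.float32)))
print(W[200:208,312:330:2,2].round(0))
save('c.png',cv2.resize(z['ti'][100:250,230:430],(800,600),interpolation=cv2.INTER_CUBIC))
E
python3 m.py
```

```text
t red [342.3  64.8] 211 [828.1  20.6 223.7] [812.1   1.6 213.7] [850.4  37.6 230. ]
t red [274.8 160. ] 6 [618.5 189.6 143.1] [616.7 187.7 137.7] [621.5 191.5 147.8]
t red [391.1 238.1] 173 [ 427.8 -108.4   38.5] [ 409.2 -127.9   32.2] [446.9 -89.7  44.3]
s red [392.7 122.3] 168 [814.8  14.5 214.6] [802.7  -1.9 188.2] [940.7  84.5 224.6]
s red [300.1 161. ] 50 [615.8 188.4 130.2] [610.4 183.4  34.6] [793.5 333.2 145.9]
s red [359.6 260.1] 184 [ 419.5 -112.6   38. ] [ 401.6 -130.6   31.3] [441.6 -90.6  41.1]
redlid 209 mean [ 429.4 -109.4   38.5] circ 429.2 -109.5 22.0 z [34.9 38.4 41.7]
green 198 mean [ 559.5 -166.2   38.3] circ 560.0 -166.5 21.7 z [34.6 38.2 41.9]
white 442 mean [ 437.  -268.6   64.5] circ 437.0 -269.7 31.4 z [60.6 64.5 68.4]
nest rim 470 mean [525.1  79.4  35.2] circ 531.9 84.1 61.8 z [16.7 36.6 42.8]
knob 170 mean [686.8 167.  144. ] circ 688.2 167.5 19.3 z [140.  144.  147.5]
post 356 mean [566.2 209.3 106.3] circ 567.6 202.5 37.4 z [101.7 106.4 111.4]
arm 711 mean [609.8 192.4 106.2] circ 618.7 183.6 91.0 z [101.8 106.3 110.7]
base 2570 mean [533.9 137.6  12.2] circ 527.6 147.2 161.1 z [ 8.5 12.2 15.8]
((533.3349609375, 147.1086883544922), (282.8233337402344, 177.68185424804688), 89.15560150146484)
[[42. 33. 38. 37. 37. 34. 36. 38. 36.]
 [37. 33. 31. 34. 35. 38. 37. 32. 37.]
 [36. 38. 36. 36. 33. 33. 35. 33. 37.]
 [36. 34. 37. 38. 38. 36. 37. 37. 36.]
 [36. 35. 37. 41. 36. 34. 32. 34. 34.]
 [40. 38. 33. 36. 40. 36. 34. 37. 39.]
 [39. 34. 36. 33. 39. 39. 35. 36. 38.]
 [46. 35. 32. 35. 33. 33. 32. 36. 35.]]
```

View pics/c.png

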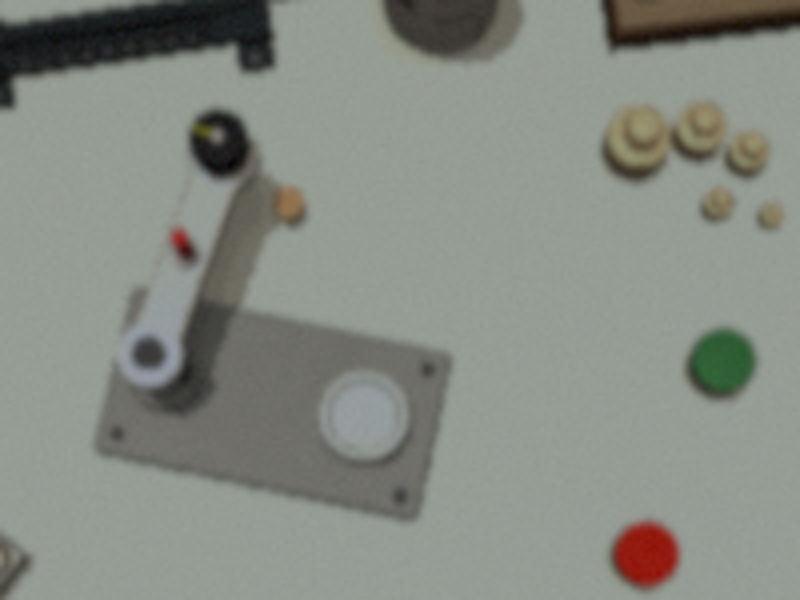

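```bash
cat > m2.py <<'E'
from h import *
z=np.load('s0.npz');W=z['tW'];im=z['ti']
c=viewer.camera_model('top');K,R,t=[np.array(c[k],float) for k in('mtx','R','t')]
def ray(u,v,h):
    d=R.T@np.linalg.inv(K)@[u,v,1]; o=-R.T@t.ravel(); return (o+d*(h-o[2])/d[2]).round(1)
v,u=np.mgrid[:400,:640]
nd=np.hypot(u-321,v-203.7)
print('floor',np.median(W[nd<6],0).round(1),'rim',np.nanmedian(W[(nd>9.3)&(nd<10.7)],0).round(1))
m=(W[...,2]>22)&(nd<16); w=W[m];w=w[np.hypot(*(w[:,:2]-np.median(w[:,:2],0)).T)<36]
print(len(w),cv2.minEnclosingCircle(w[:,:2].astype(np.float32)),w.mean(0))
print('nest ray',ray(321,203.75,40)); print('post ray',ray(267.5,188.2,106),ray(267.5,188.2,112))
pd=np.hypot(u-267.5,v-188.2);print('post z',np.median(W[pd<3],0).round(1),np.median(W[(pd>4)&(pd<7)],0).round(1))
print('knob ray',ray(230+218/4,100+142/4,144))
print('pin top ray',ray(230+178/4,100+236/4,146))
E
python3 m2.py
```

```text
floor [522.9  77.1  35.3] rim [521.1  77.4  40.5]
417 ((524.6460571289062, 78.54489135742188), 30.974849700927734) [524.23347477  78.42168236  37.43745928]
nest ray [522.7  77.1  40. ]
post ray [554.8 212.9 106. ] [553.6 212.1 112. ]
post z [554.5 212.4 110.4] [nan nan nan]
knob ray [682.  165.8 144. ]
pin top ray [620.9 190.4 146. ]
```

Request:
arm_command(
  series=[100,2.6,-2.9,0,0,100,5.2,-5.9,0,0,100,7.8,-8.8,0,0,100,10.4,-11.8,0,0,100,13,-14.8,0,0],
)

```text
clock: 0.52
eef_pos: [243.2, -456.3, 249.7]
tool_rot: [-3.141, 0.0, 0.233]
force: [0.7, 0.5, 0.5]
width: 85.6
gripper_force: 0.0
```

Request:
arm_command(
  series=[100,2.6,-2.9,0,0,100,5.2,-5.9,0,0,100,7.8,-8.8,0,0,100,10.4,-11.8,0,0,100,13,-14.8,0,0],
)

```text
clock: 0.93
eef_pos: [335.3, -282.3, 249.9]
tool_rot: [-3.141, 0.0, 0.233]
force: [0.7, -0.3, 1.2]
width: 85.3
gripper_force: 0.0
```

Request:
arm_command(
  series=[100,2.6,-2.9,0.5,0,100,5.2,-5.9,1,0,100,7.8,-8.8,2,0,100,10.4,-11.8,3,0,100,13,-14.8,4,0],
)

```text
clock: 1.35
eef_pos: [427.6, -108.3, 209.7]
tool_rot: [3.141, -0.0, 0.233]
force: [0.7, -1.5, -0.1]
width: 85.2
gripper_force: 0.0
```

```bash
cat > w.py <<'E'
from h import *
import sys
s=monitor.read_state();print(s['clock'],s['eef_pos'].round(1),s['tool_rot'].round(3),s['qpos'].round(2))
im,d,W=pts('wrist');save(sys.argv[1],im)
np.savez(sys.argv[1]+'.npz',im=im,W=W)
hs=cv2.cvtColor(im,cv2.COLOR_RGB2HSV)
red=((hs[...,0]<8)|(hs[...,0]>172))&(hs[...,1]>150)&(hs[...,2]>60)
n,l,st,c=cv2.connectedComponentsWithStats(red.astype(np.uint8))
for i in range(1,n):
    if st[i,4]>40:
        w=W[l==i];w=w[np.isfinite(w[:,2])]
        h=np.median(w[:,2]); w2=w[abs(w[:,2]-h)<6]
        print('red',c[i].round(),st[i],np.median(w,0).round(1),cv2.minEnclosingCircle(w2[:,:2].astype(np.float32)))
E
python3 w.py d.png
```

```text
1.35 [ 427.6 -108.3  209.7] [ 3.141 -0.     0.233] [ 0.21  0.4  -0.03  2.12  0.02  0.62 -1.18]
red [320. 189.] [301 172  39  38 957] [ 429.4 -108.4   39.1] ((426.92840576171875, -108.83744049072266), 21.2752685546875)
```

Request:
arm_command(
  series=[100,0,0.1,3,0,100,0,0.1,6,0,100,0,0.1,9,0,100,0,0.1,12,0,100,0,0.1,14,0],
)

```text
clock: 1.82
eef_pos: [426.4, -110.9, 67.8]
tool_rot: [-3.141, 0.002, 0.234]
force: [-0.2, -0.2, -0.3]
width: 85.2
gripper_force: 0.0
```

Request:
arm_command(
  series=[100,0,0,1.2,0,100,0,0,2.4,0,100,0,0,3.6,0,10,0,0,3.6,0,10,0,0,3.6,0],
)

```text
clock: 2.23
eef_pos: [427.0, -111.2, 32.7]
tool_rot: [-3.14, 0.001, 0.234]
force: [-0.2, 0.1, -0.4]
width: 63.8
gripper_force: 0.0
```

Request:
arm_command(
  series=[10,0,0,0,0,10,0,0,0,0,10,0,0,0,0,10,0,0,0,0,10,0,0,0,0],
)

```text
clock: 2.65
eef_pos: [427.6, -111.1, 34.3]
tool_rot: [3.141, -0.0, 0.234]
force: [-0.1, -0.8, -1.5]
width: 40.1
gripper_force: 60.4
```

Request:
arm_command(
  series=[10,0,0,-2,0,10,0,0,-4,0,10,0,0,-6,0,10,0,0,-8,0,10,0,0,-8,0],
)

```text
clock: 3.07
eef_pos: [429.1, -111.2, 116.8]
tool_rot: [3.139, -0.005, 0.233]
force: [-0.3, -0.2, -1.3]
width: 40.6
gripper_force: 60.8
```

Request:
arm_command(
  series=[10,2,-2.5,0,0,10,5,-6,0,0,10,8,-9.5,0,0,10,11,-13,0,0,10,13.7,-16.1,0,0],
)

```text
clock: 3.48
eef_pos: [517.7, 67.7, 113.4]
tool_rot: [3.141, 0.001, 0.234]
force: [1.2, -0.3, -0.9]
width: 40.1
gripper_force: 60.8
```

Request:
arm_command(
  series=[10,0,0,0,0,10,0,0,0,0,10,0,0,0,0,10,0,0,0,0,10,0,0,0,0],
)

```text
clock: 3.9
eef_pos: [516.8, 64.1, 113.7]
tool_rot: [3.141, 0.001, 0.232]
force: [0.1, 0.4, -0.6]
width: 40.4
gripper_force: 60.9
```

```bash
python3 w.py e.png
python3 - <<'E'
from h import *
im,d,W=pts('top');save('t1.png',im[100:250,230:430]);
z=np.load('e.png.npz');W=z['W'];im=z['im']
m=(W[...,2]>25)&(W[...,2]<55)&(np.hypot(W[...,0]-524,W[...,1]-78)<45)
w=W[m];print(len(w),np.nanmean(w,0) if len(w) else '')
out=np.vstack([im,np.zeros((10,640,3),np.uint8)])
t=cv2.resize(cv2.imread('pics/t1.png'),(800,600),interpolation=cv2.INTER_CUBIC)
E
```

```text
3.9 [516.8  64.1 113.7] [3.141e+00 1.000e-03 2.320e-01] [ 0.15  0.7  -0.5   1.99  0.57  0.6  -2.07]
red [319. 282.] [ 279  245   82   75 5010] [519.4  65.1 118.5] ((517.1910400390625, 64.76610565185547), 21.624759674072266)
4135 [528.61640565  82.85557614  38.03662667]
```

View pics/e.png

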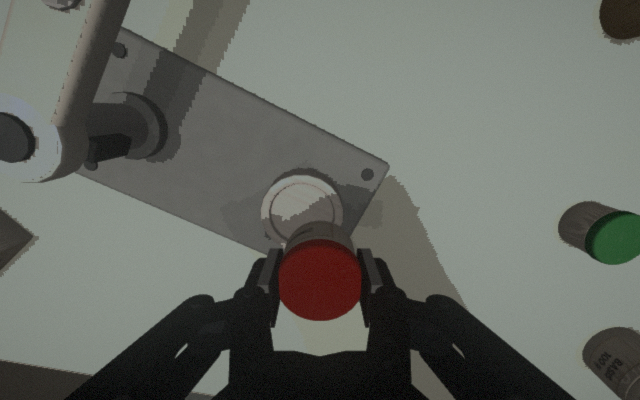

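Run:
```python
from h import *
from scipy.optimize import least_squares
z=np.load('e.png.npz');W=z['W']
m=(W[...,2]>37.5)&(W[...,2]<45)&(np.hypot(W[...,0]-524,W[...,1]-78)<45)
n,l,st,c=cv2.connectedComponentsWithStats(m.astype(np.uint8)); print(st[1:][st[1:,4]>50],[c[i] for i in range(n) if st[i,4]>50])
g=cv2.GaussianBlur(np.nan_to_num(W[...,2]),(0,0),1.5)
m=(g>37.8)&(g<45)&(np.hypot(W[...,0]-524,W[...,1]-78)<40)
w=W[m]; 
for r0 in (27.5,):
  f=least_squares(lambda p:np.hypot(w[:,0]-p[0],w[:,1]-p[1])-r0,[524,78],loss='soft_l1'); print('rim fit',f.x,f.cost,len(w))
a=W[(g>25)&(g<48)&(np.hypot(W[...,0]-524,W[...,1]-78)<45)][:,:2]
h=cv2.convexHull(a.astype(np.float32)).reshape(-1,2)
h=h[(h@np.array([.97,.23]))>(np.array([524,78])@np.array([.97,.23]))-3]
f=least_squares(lambda p:np.hypot(h[:,0]-p[0],h[:,1]-p[1])-31,[524,78],loss='soft_l1');print('outer fit',f.x,f.fun.round(1))
i=(np.hypot(W[...,0]-524,W[...,1]-80)<15)&(W[...,2]<50);print('floor',np.median(W[i],0))
```

```text
[[ 260  173   83   75 1652]] [array([319.65721276, 199.48024515]), array([296.87046005, 201.84443099])]
rim fit [522.2241815   78.80600652] 2679.237888716148 1502
outer fit [521.65472057  79.40237947] [ 0.3  0.1  0.1  0.1  0.  -0.  -0.1 -0.3 -0.4 -0.4 -0.2 -0.6 -0.3  2.
  3.2  4.2  9.5  0.4  0.   0.2]
floor [525.10591445  80.91478136  36.51494249]
```

Request:
arm_command(
  series=[10,0.4,-0.6,0,0,10,0.9,-1.3,0,0,10,0.9,-1.3,0.5,0,10,0.9,-1.3,1,0,10,0.9,-1.3,1.5,0],
)

```text
clock: 4.42
eef_pos: [523.0, 80.8, 98.4]
tool_rot: [3.141, 0.0, 0.234]
force: [-0.2, -0.8, -0.4]
width: 40.3
gripper_force: 60.9
```

Request:
arm_command(
  series=[10,0,0,0,0,10,0,0,0,0,10,0,0,0,0,10,0,0,0,0,10,0,0,0,0],
)

```text
clock: 4.83
eef_pos: [523.4, 80.7, 99.2]
tool_rot: [3.142, -0.0, 0.234]
force: [-0.1, -0.2, -0.2]
width: 40.1
gripper_force: 60.9
```

```bash
python3 w.py f.png
```

```text
4.8333 [523.4  80.7  99.2] [ 3.142 -0.     0.234] [ 0.11  0.73 -0.48  1.97  0.59  0.58 -2.11]
red [319. 282.] [ 279  243   82   77 5046] [526.   81.6 104. ] ((523.9129638671875, 81.35221099853516), 21.640377044677734)
```

Request:
arm_command(
  series=[10,-0.1,0.1,0,0,10,-0.15,0.2,0.8,0,10,-0.15,0.2,1.4,0,10,-0.15,0.2,1.9,0,10,-0.15,0.2,2.2,0],
)

```text
clock: 5.3
eef_pos: [521.7, 78.3, 75.9]
tool_rot: [3.142, 0.001, 0.234]
force: [0.0, 0.1, -1.1]
width: 40.5
gripper_force: 60.9
```

Request:
arm_command(
  series=[10,0,0,0,0,10,0,0,0.1,0,10,0,0,0.2,0,10,0,0,0.3,0,10,0,0,0.4,0],
)

```text
clock: 5.72
eef_pos: [522.4, 78.5, 73.1]
tool_rot: [3.142, -0.0, 0.234]
force: [-0.2, 0.2, -1.0]
width: 40.3
gripper_force: 60.9
```

Request:
arm_command(
  series=[10,0,0,0,0,10,0,0,0,0,10,0,0,0.1,0,10,0,0,0.2,0,10,0,0,0.2,0],
)

```text
clock: 6.13
eef_pos: [522.1, 78.4, 70.9]
tool_rot: [3.142, 0.0, 0.234]
force: [-0.0, 1.0, 0.0]
width: 40.1
gripper_force: 60.9
```

Request:
arm_command(
  series=[10,0,0,0.1,0,10,0,0,0.1,0,10,0,0,0.2,0,10,0,0,0.2,0,10,0,0,0.2,0],
)

```text
clock: 6.55
eef_pos: [522.3, 78.5, 69.9]
tool_rot: [3.141, -0.001, 0.234]
force: [-2.3, -0.8, 8.5]
width: 40.6
gripper_force: 61.7
```

```bash
python3 w.py g.png
```

```text
6.55 [522.3  78.5  69.9] [ 3.141e+00 -1.000e-03  2.340e-01] [ 0.08  0.77 -0.43  1.99  0.63  0.52 -2.14]
red [319. 282.] [ 279  244   82   77 5056] [524.9  79.3  74.8] ((522.6572875976562, 78.99553680419922), 21.78293228149414)
```

View pics/g.png

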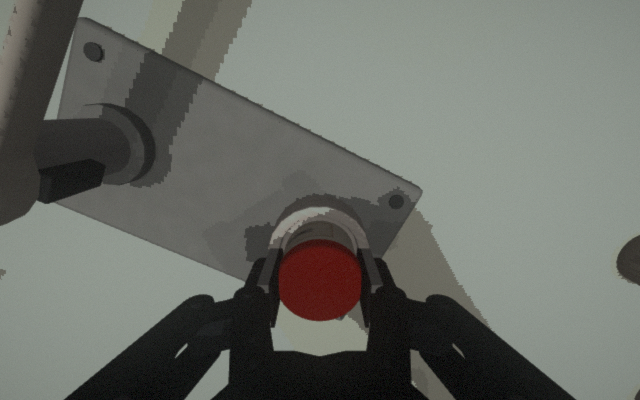

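Request:
arm_command(
  series=[30,0,0,-0.1,0,60,0,0,-0.1,0,100,0,0,-0.1,0,100,0,0,-0.1,0,100,0,0,-0.1,0],
)

```text
clock: 7.02
eef_pos: [522.2, 78.5, 69.9]
tool_rot: [-3.142, 0.0, 0.234]
force: [-0.2, 0.8, -0.3]
width: 84.2
gripper_force: 0.0
```

Request:
arm_command(
  series=[100,0,0,0,0,100,0,0,-2,0,100,0,0,-5,0,100,0,0,-8,0,100,0,0,-11,0],
)

```text
clock: 7.43
eef_pos: [521.7, 78.5, 180.9]
tool_rot: [-3.141, 0.001, 0.234]
force: [0.4, 0.1, 0.0]
width: 85.0
gripper_force: 0.0
```

Request:
arm_command(
  series=[100,0,0,0,0,0,-1.5,0,-1,0,0,-3,0,-2,0,0,-5,0,-3,0,0,-5,0,-3,0],
)

```text
clock: 7.85
eef_pos: [470.5, 65.9, 210.8]
tool_rot: [3.14, 0.002, 0.234]
force: [-0.3, 0.3, -0.8]
width: 38.9
gripper_force: 0.0
```

```bash
python3 w.py i.png
python3 - <<'E'
from h import *
im,d,W=pts('top')
hs=cv2.cvtColor(im,cv2.COLOR_RGB2HSV)
red=((hs[...,0]<8)|(hs[...,0]>172))&(hs[...,1]>150)&(hs[...,2]>60)
n,l,st,c=cv2.connectedComponentsWithStats(red.astype(np.uint8))
for i in range(1,n):
    if st[i,4]>4: print(c[i],st[i],np.nanmedian(W[l==i],0))
E
```

```text
7.85 [470.5  65.9 210.8] [3.14e+00 2.00e-03 2.34e-01] [ 0.24  0.5  -0.63  2.02  0.43  0.75 -1.99]
red [319. 142.] [ 296  119   47   47 1764] [523.3  78.9  74.9] ((522.6381225585938, 78.81694793701172), 21.21615982055664)
[342.23481781  65.95951417] [335  57  16  19 247] [825.69454164  20.59689856 223.28085164]
[275.  160.5] [274 159   3   4   8] [617.42781543 189.51657926 143.29133084]
```

Request:
arm_command(
  series=[35,3.4,-1.7,-0.5,6.5,35,6.8,-3.4,-1,13,35,10.2,-5.1,-1,19.5,35,13.8,-6.8,-1,26,35,17.4,-8.5,-1,33],
)

```text
clock: 8.37
eef_pos: [625.1, 191.2, 219.1]
tool_rot: [3.141, -0.0, -0.348]
force: [0.7, 0.6, -0.7]
width: 29.9
gripper_force: 0.0
```

Request:
arm_command(
  series=[35,0,0,0,0,35,0,0,0,0,35,0,0,0,0,35,0,0,0,0,35,0,0,0,0],
)

```text
clock: 8.78
eef_pos: [622.6, 188.5, 219.8]
tool_rot: [3.14, 0.0, -0.343]
force: [-0.1, -0.4, -0.5]
width: 29.5
gripper_force: 0.0
```

```bash
python3 w.py j.png;python3 - <<'E'
from h import *
z=np.load('j.png.npz');W=z['W']
m=(W[...,2]>136)&(W[...,2]<152)&(W[...,0]>640);w=W[m]
print('knob',len(w),np.median(w,0),cv2.minEnclosingCircle(w[:,:2].astype(np.float32)))
E
```

```text
8.7833 [622.6 188.5 219.8] [ 3.14   0.    -0.343] [-0.09  0.69 -0.43  1.54  0.33  0.99 -2.53]
red [318. 229.] [311 223  14  13 136] [620.  191.6 146.7] ((619.9675903320312, 191.56968688964844), 5.180588245391846)
red [450. 248.] [ 430  230   41   36 1147] [524.7  79.1  74.8] ((523.2529907226562, 78.91716003417969), 21.288114547729492)
knob 2320 [685.86612006 167.94493845 144.76806448] ((685.0707397460938, 168.19790649414062), 18.981828689575195)
```

View pics/j.png

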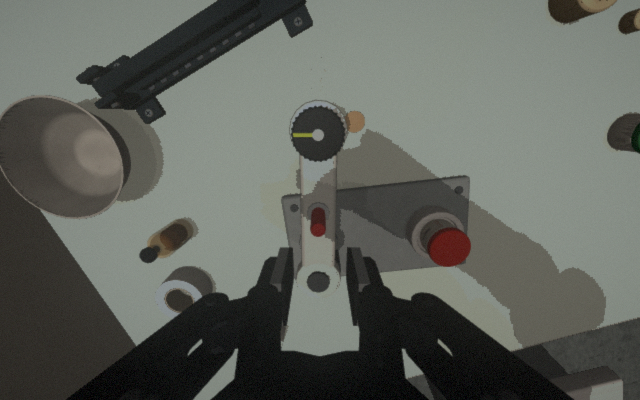

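Request:
arm_command(
  series=[35,-0.1,-0.1,0,-7,35,-0.2,-0.2,0,-14,35,-0.35,-0.2,0,-21,35,-0.35,-0.2,0,-28,35,-0.35,-0.2,0,-35],
)

```text
clock: 9.25
eef_pos: [620.3, 192.1, 220.5]
tool_rot: [3.141, -0.0, 0.274]
force: [-0.7, -0.2, -0.7]
width: 30.2
gripper_force: 0.0
```

Request:
arm_command(
  series=[35,0,0,0,-7,35,0,0,0,-14,35,0,0,0,-21,35,0,0,0,-28,35,0,0,0,-35],
)

```text
clock: 9.67
eef_pos: [620.5, 191.8, 220.4]
tool_rot: [3.141, 0.0, 0.885]
force: [-0.4, -0.3, 0.6]
width: 30.1
gripper_force: 0.0
```

Request:
arm_command(
  series=[35,0,0,0,-7,35,0,0,0,-14,35,0,0,0,-21,35,0,0,0,-28,35,0,0,0,-35],
)

```text
clock: 10.08
eef_pos: [620.5, 191.8, 220.4]
tool_rot: [3.141, 0.001, 1.496]
force: [0.4, -0.0, -0.3]
width: 29.9
gripper_force: 0.0
```

Request:
arm_command(
  series=[35,0,0,0,-7,35,0,0,0,-14,35,0,0,0,-21,35,0,0,0,-28,35,0,0,0,-35],
)

```text
clock: 10.5
eef_pos: [620.6, 191.7, 220.4]
tool_rot: [3.141, 0.001, 2.107]
force: [-0.2, 0.1, -0.6]
width: 29.4
gripper_force: 0.0
```

Request:
arm_command(
  series=[35,0,0,0,-7,35,0,0,0,-14,35,0,0,0,-21,35,0,0,0,-28,35,0,0,0,-35],
)

```text
clock: 10.92
eef_pos: [620.6, 191.7, 220.2]
tool_rot: [-3.141, 0.001, 2.717]
force: [-0.5, 0.4, 0.4]
width: 29.7
gripper_force: 0.0
```

Request:
arm_command(
  series=[35,0,0,0,-5,35,0,0,0,-5,35,0,0,0,-5,35,0,0,0,-5,35,0,0,0,-5],
)

```text
clock: 11.33
eef_pos: [620.6, 192.6, 220.2]
tool_rot: [-3.141, 0.001, 2.798]
force: [-1.0, 0.1, 0.5]
width: 29.7
gripper_force: 0.0
```

```bash
python3 w.py k.png
```

```text
11.3333 [620.6 192.6 220.2] [-3.141e+00  1.000e-03  2.798e+00] [ 0.24  0.93 -1.17  1.53  0.88  1.28  0.17]
red [169. 138.] [ 145  116   48   46 1694] [521.7  80.7  74.7] ((521.83349609375, 79.40583038330078), 21.765090942382812)
red [317. 221.] [311 215  13  13 118] [618.7 192.2 146.7] ((618.7965087890625, 191.94137573242188), 5.178987979888916)
```

Request:
arm_command(
  series=[35,0.1,0,2,0,35,0.1,0,4,0,35,0.1,0,6,0,35,0.1,0,7.5,0,35,0.1,0,8.4,0],
)

```text
clock: 11.8
eef_pos: [619.0, 192.6, 134.1]
tool_rot: [-3.14, -0.001, 2.799]
force: [-0.4, -0.9, -0.0]
width: 29.8
gripper_force: 0.0
```

Request:
arm_command(
  series=[28,0,0,0,0,25,0,0,0,0,22,0,0,0,0,22,0,0,0,0,22,0,0,0,0],
)

```text
clock: 12.22
eef_pos: [620.1, 193.6, 137.1]
tool_rot: [3.14, 0.001, 2.799]
force: [-0.6, -0.2, 0.4]
width: 18.9
gripper_force: 0.0
```

```bash
python3 w.py l.png
```

```text
12.2167 [620.1 193.6 137.1] [3.140e+00 1.000e-03 2.799e+00] [ 0.22  1.01 -1.11  1.6   0.97  1.16  0.11]
red [104. 150.] [  70  119   70   65 3527] [521.5  81.5  74.7] ((521.913330078125, 79.46957397460938), 21.846233367919922)
red [313. 281.] [302 245  24  53 528] [616.7 192.5 146.2] ((618.87744140625, 192.49925231933594), 6.0460638999938965)
```

Request:
arm_command(
  series=[22,0.02,-0.49,0,4,22,0.07,-0.97,0,8,22,0.15,-1.46,0,12,22,0.27,-1.93,0,16,22,0.42,-2.39,0,20],
)

```text
clock: 12.68
eef_pos: [609.5, 174.9, 136.8]
tool_rot: [3.134, -0.0, 2.448]
force: [6.5, 5.8, -4.9]
width: 18.5
gripper_force: 3.9
```

```bash
python3 w.py l2.png
```

```text
12.6833 [609.5 174.9 136.8] [ 3.134 -0.     2.448] [ 0.24  0.97 -1.05  1.65  0.93  1.09 -0.21]
red [134. 220.] [ 103  191   62   58 2833] [521.6  81.7  74.7] ((521.8889770507812, 79.61307525634766), 21.870960235595703)
red [326. 285.] [316 260  23  40 473] [610.7 179.1 146.3] ((611.9360961914062, 178.44410705566406), 6.089962482452393)
```

Request:
arm_command(
  series=[22,0.02,-0.49,0,4,22,0.07,-0.97,0,8,22,0.15,-1.46,0,12,22,0.27,-1.93,0,16,22,0.42,-2.39,0,20],
)

```text
clock: 13.15
eef_pos: [592.2, 157.8, 137.0]
tool_rot: [3.134, -0.0, 2.098]
force: [7.0, 4.1, -3.6]
width: 18.7
gripper_force: 4.0
```

Request:
arm_command(
  series=[22,0.02,-0.49,0,4,22,0.07,-0.97,0,8,22,0.15,-1.46,0,12,22,0.27,-1.93,0,16,22,0.42,-2.39,0,20],
)

```text
clock: 13.57
eef_pos: [570.1, 147.7, 137.0]
tool_rot: [3.134, 0.0, 1.748]
force: [8.5, -0.4, -2.4]
width: 18.9
gripper_force: 4.1
```

Request:
arm_command(
  series=[22,0.01,-0.36,0,3,22,0.03,-0.71,0,6,22,0.08,-1.06,0,9,22,0.15,-1.42,0,12,22,0.2,-1.65,0,14],
)

```text
clock: 13.98
eef_pos: [553.2, 145.5, 137.0]
tool_rot: [3.135, 0.001, 1.505]
force: [7.7, -2.1, -2.9]
width: 19.3
gripper_force: 3.9
```

```bash
python3 w.py l3.png
```

```text
13.9833 [553.2 145.5 137. ] [3.135e+00 1.000e-03 1.505e+00] [ 0.2   0.81 -0.85  1.83  0.79  0.87 -1.1 ]
red [327. 290.] [316 280  23  20 343] [557.8 146.1 146.6] ((557.6881103515625, 146.04110717773438), 5.569370746612549)
red [303. 311.] [294 294  16  36 219] [537.3  77.1  74.5] ((533.7173461914062, 76.49663543701172), 16.962730407714844)
```

Request:
arm_command(
  series=[22,0,-0.24,0,2,22,0.02,-0.49,0,4,22,0.04,-0.73,0,6,22,0.07,-0.97,0,8,22,0.11,-1.22,0,10],
)

```text
clock: 14.45
eef_pos: [541.3, 146.5, 137.0]
tool_rot: [3.135, 0.001, 1.33]
force: [6.9, -5.1, -0.5]
width: 18.8
gripper_force: 4.1
```

Request:
arm_command(
  series=[22,0,-0.07,0,0.6,22,0,-0.15,0,1.2,22,0,-0.22,0,1.8,22,0.01,-0.3,0,2.4,22,0.01,-0.37,0,3],
)

```text
clock: 14.87
eef_pos: [537.5, 147.1, 136.9]
tool_rot: [3.135, 0.002, 1.279]
force: [6.5, -5.1, 0.9]
width: 18.7
gripper_force: 4.0
```

```bash
python3 w.py l4.png
```

```text
14.8667 [537.5 147.1 136.9] [3.135e+00 2.000e-03 1.279e+00] [ 0.17  0.77 -0.79  1.87  0.76  0.82 -1.32]
red [327. 290.] [316 281  23  19 343] [542.1 147.2 146.6] ((541.9825439453125, 146.78358459472656), 5.610034465789795)
red [304. 309.] [300 295   9  29 164] [508.1  86.2  74.5] ((507.89471435546875, 85.28947448730469), 13.183817863464355)
```

Request:
arm_command(
  series=[22,0,-0.05,0,0.4,22,0,-0.1,0,0.8,22,0,-0.15,0,1.2,22,0,-0.2,0,1.6,22,0,-0.2,0,1.6],
)

```text
clock: 15.33
eef_pos: [535.4, 147.6, 137.0]
tool_rot: [3.135, 0.002, 1.251]
force: [7.2, -5.2, 0.9]
width: 18.7
gripper_force: 3.8
```

Request:
arm_command(
  series=[22,0,-0.03,0,0,22,0,-0.06,0,0,22,0,-0.1,0,0,22,0,-0.1,0,0,22,0,-0.1,0,0],
)

```text
clock: 15.75
eef_pos: [534.5, 147.7, 136.9]
tool_rot: [3.135, 0.002, 1.251]
force: [5.6, -5.8, 1.3]
width: 18.4
gripper_force: 3.8
```

Request:
arm_command(
  series=[22,0,-0.03,0,0,22,0,-0.06,0,0,22,0,-0.1,0,0,22,0,-0.1,0,0,22,0,-0.1,0,0],
)

```text
clock: 16.17
eef_pos: [533.5, 147.9, 136.9]
tool_rot: [3.135, 0.002, 1.251]
force: [6.2, -6.8, 1.4]
width: 18.7
gripper_force: 3.8
```

Request:
arm_command(
  series=[22,0,-0.03,0,0,22,0,-0.06,0,0,22,0,-0.1,0,0,22,0,-0.1,0,0,22,0,-0.1,0,0],
)

```text
clock: 16.58
eef_pos: [533.1, 147.9, 136.9]
tool_rot: [3.134, 0.002, 1.251]
force: [7.4, -6.3, 0.3]
width: 18.7
gripper_force: 4.5
```

Request:
arm_command(
  series=[22,0,-0.03,0,0,22,0,-0.06,0,0,22,0,-0.1,0,0,22,0,-0.1,0,0,22,0,-0.1,0,0],
)

```text
clock: 17.0
eef_pos: [533.0, 147.9, 136.9]
tool_rot: [3.133, 0.002, 1.25]
force: [9.7, -6.5, 0.5]
width: 18.4
gripper_force: 5.6
```

```bash
python3 w.py l5.png
```

```text
17.0 [533.  147.9 136.9] [3.133e+00 2.000e-03 1.250e+00] [ 0.16  0.76 -0.78  1.89  0.75  0.81 -1.35]
red [327. 289.] [316 280  23  20 347] [537.7 147.9 146.7] ((537.7608032226562, 147.50140380859375), 5.628148555755615)
```

Request:
arm_command(
  series=[22,0,-0.05,0,0,22,0,-0.1,0,0,22,0,-0.1,0,0,22,0,-0.1,0,0,22,0,-0.1,0,0],
)

```text
clock: 17.47
eef_pos: [533.0, 148.0, 137.0]
tool_rot: [3.132, 0.002, 1.25]
force: [12.3, -7.0, -1.7]
width: 18.9
gripper_force: 6.7
```

Request:
arm_command(
  series=[22,0,0.1,0,0,22,0,0.3,0,0,22,0,0.5,0,0,22,0,0.65,0,0,22,0,0.65,0,0],
)

```text
clock: 17.88
eef_pos: [534.0, 150.0, 136.3]
tool_rot: [3.141, -0.0, 1.253]
force: [1.4, -1.1, 0.6]
width: 18.8
gripper_force: 1.0
```

```bash
python3 w.py l6.png
```

```text
17.8833 [534.  150.  136.3] [ 3.141 -0.     1.253] [ 0.16  0.77 -0.79  1.88  0.75  0.82 -1.34]
red [327. 294.] [315 285  24  20 345] [537.7 147.9 146.6] ((537.1273193359375, 147.70547485351562), 5.956352233886719)
```

Request:
arm_command(
  series=[35,0,-0.2,0,0,35,0,-0.2,-1,0,35,0,-0.2,-3,0,35,0,-0.2,-5.5,0,50,0,-0.2,-8,0],
)

```text
clock: 18.35
eef_pos: [530.6, 151.2, 217.2]
tool_rot: [-3.14, 0.0, 1.255]
force: [-0.0, -0.0, 0.1]
width: 40.7
gripper_force: 0.0
```

Request:
arm_command(
  series=[60,-1.5,0.2,0,-7,60,-3,0.5,0,-14,60,-4.5,0.8,0,-21,60,-6,1.1,0,-28,60,-7.1,1.3,0,-35],
)

```text
clock: 18.77
eef_pos: [521.2, 78.1, 216.6]
tool_rot: [-3.141, 0.001, 1.87]
force: [-1.0, -0.2, -0.5]
width: 51.1
gripper_force: 0.0
```

Request:
arm_command(
  series=[60,0,0,0,-7,60,0,0,0,-14,60,0,0,0,-21,60,0,0,0,-28,60,0,0,0,-30],
)

```text
clock: 19.18
eef_pos: [521.3, 79.5, 216.5]
tool_rot: [3.142, -0.001, 2.394]
force: [-0.2, 0.4, -0.7]
width: 51.2
gripper_force: 0.0
```

Request:
arm_command(
  series=[60,0,0,0,0,60,0,0,0,0,60,0,0,0,0,60,0,0,0,0,60,0,0,0,0],
)

```text
clock: 19.6
eef_pos: [521.8, 79.1, 216.2]
tool_rot: [-3.142, 0.0, 2.387]
force: [-0.1, -0.4, 0.1]
width: 51.5
gripper_force: 0.0
```

```bash
cat > k.py <<'E'
from h import *
import sys
s=monitor.read_state();print(s['clock'],s['eef_pos'].round(1),s['tool_rot'].round(3),s['qpos'].round(2))
im,d,W=pts(sys.argv[1]);save(sys.argv[2],im)
hs=cv2.cvtColor(im,cv2.COLOR_RGB2HSV)
near=(np.hypot(W[...,0]-523,W[...,1]-79)<30)&(W[...,2]>137)&(W[...,2]<152)
w=W[near];print('knob',len(w),w.mean(0).round(1),cv2.minEnclosingCircle(w[:,:2].astype(np.float32)))
k=near&(abs(hs[...,0].astype(int)-29)<7)&(hs[...,1]>120)
y=W[k]
if len(y): 
    yc=y.mean(0);print('yellow',len(y),yc.round(1),'angle deg',np.degrees(np.arctan2(yc[1]-w[:,1].mean(),yc[0]-w[:,0].mean())).round(1),'from522.7,79',np.degrees(np.arctan2(yc[1]-79,yc[0]-522.7)).round(1))
E
python3 k.py wrist n.png
```

```text
19.6 [521.8  79.1 216.2] [-3.142  0.     2.387] [ 0.5   0.77 -1.17  1.88  0.81  1.08 -0.19]
knob 1893 [520.3  80.7 144.4] ((521.6192626953125, 79.47205352783203), 19.079744338989258)
yellow 7 [530.4  77.5 145.7] angle deg -17.3 from522.7,79 -11.0
```

View pics/n.png

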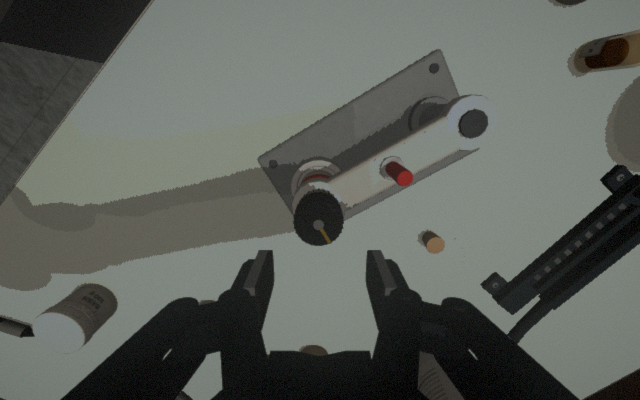

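Request:
arm_command(
  series=[60,0,0,2,0,60,0,0,4,0,60,0,0,6,0,60,0,0,7,0,60,0,0,7.75,0],
)

```text
clock: 20.07
eef_pos: [521.5, 78.9, 137.5]
tool_rot: [-3.14, -0.001, 2.388]
force: [0.2, -0.1, 1.1]
width: 51.0
gripper_force: 0.0
```

Request:
arm_command(
  series=[60,0,0,0,0,50,0,0,0,0,30,0,0,0,0,30,0,0,0,0,30,0,0,0,0],
)

```text
clock: 20.48
eef_pos: [521.8, 78.4, 139.6]
tool_rot: [-3.141, 0.002, 2.387]
force: [-3.2, -2.8, 7.0]
width: 35.1
gripper_force: 59.6
```

```bash
python3 k.py wrist o.png
```

```text
20.4833 [521.8  78.4 139.6] [-3.141e+00  2.000e-03  2.387e+00] [ 0.44  0.86 -1.07  1.94  0.95  0.96 -0.3 ]
knob 5140 [519.8  81.7 144.5] ((518.2841186523438, 83.46897888183594), 29.236146926879883)
yellow 21 [526.1  78.2 144.4] angle deg -29.0 from522.7,79 -12.9
```

Request:
arm_command(
  series=[30,0,0,0,6,30,0,0,0,12,30,0,0,0,18,30,0,0,0,24,30,0,0,0,30],
)

```text
clock: 20.95
eef_pos: [521.6, 78.2, 139.7]
tool_rot: [-3.141, 0.002, 1.859]
force: [-4.8, -2.0, 6.8]
width: 35.1
gripper_force: 59.5
```

```bash
cat > q.py <<'E'
from h import *
s=monitor.read_state();print(s['eef_pos'].round(1),'yaw',np.degrees(s['tool_rot'][2]).round(1),s['force'].round(1),s['torque'].round(3),s['qpos'].round(2))
E
python3 q.py
```

```text
[521.6  78.2 139.7] yaw 106.5 [-4.8 -2.   6.8] [-0.619  0.795  0.036] [ 0.38  0.8  -0.95  1.95  0.87  0.88 -0.75]
```

Request:
arm_command(
  series=[30,0,0,0,6,30,0,0,0,12,30,0,0,0,18,30,0,0,0,24,30,0,0,0,30],
)

```text
clock: 21.37
eef_pos: [521.4, 78.2, 139.7]
tool_rot: [3.141, 0.002, 1.335]
force: [-4.3, -3.3, 7.3]
width: 35.0
gripper_force: 59.5
```

```bash
python3 q.py
```

```text
[521.4  78.2 139.7] yaw 76.5 [-4.3 -3.3  7.3] [-0.661  0.89   0.159] [ 0.32  0.75 -0.83  1.95  0.78  0.8  -1.19]
```

Request:
arm_command(
  series=[30,0,0,0,6,30,0,0,0,12,30,0,0,0,18,30,0,0,0,24,30,0,0,0,30],
)

```text
clock: 21.78
eef_pos: [521.2, 78.3, 139.7]
tool_rot: [3.14, 0.002, 0.812]
force: [-5.2, -3.7, 7.6]
width: 35.3
gripper_force: 59.6
```

```bash
python3 q.py;python3 k.py wrist o2.png
```

```text
[521.2  78.3 139.7] yaw 46.5 [-5.2 -3.7  7.6] [-0.68   0.979  0.224] [ 0.24  0.7  -0.69  1.95  0.67  0.73 -1.61]
21.7833 [521.2  78.3 139.7] [3.14e+00 2.00e-03 8.12e-01] [ 0.24  0.7  -0.69  1.95  0.67  0.73 -1.61]
knob 5123 [525.   81.5 144.5] ((526.8189697265625, 83.03369140625), 29.363847732543945)
yellow 61 [524.4  72.3 144.9] angle deg -93.9 from522.7,79 -76.2
```

Run:
```python
import cv2,numpy as np
ims=[]
for f in('o','o2'):
    b=cv2.imread(f'pics/{f}.png')[220:340,250:390]; h=cv2.cvtColor(b,cv2.COLOR_BGR2HSV)
    k=(abs(h[...,0].astype(int)-28)<10)&(h[...,1]>90)&(h[...,2]>50); v,u=np.nonzero(k); print(f,len(u),u.mean()+250,v.mean()+220)
    ims.append(cv2.resize(b,None,fx=2.8,fy=2.8,interpolation=cv2.INTER_CUBIC))
cv2.imwrite('pics/o3.png',np.hstack(ims))
```

```text
o 126 329.53968253968253 300.2142857142857
o2 124 329.9758064516129 300.86290322580646
```

View pics/o3.png

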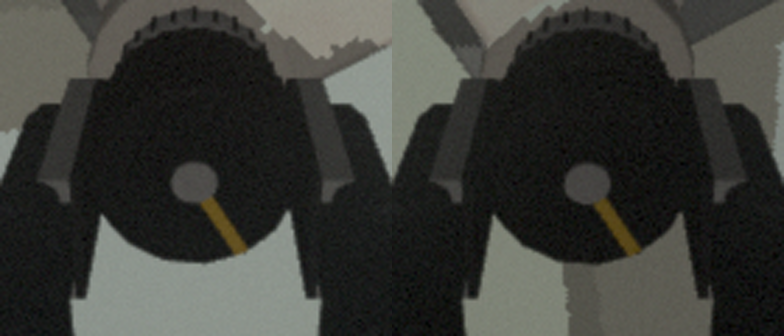

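Request:
arm_command(
  series=[30,0,0,0,4,30,0,0,0,8,30,0,0,0,12,30,0,0,0,16,30,0,0,0,20],
)

```text
clock: 22.25
eef_pos: [521.1, 78.4, 139.7]
tool_rot: [3.14, 0.001, 0.465]
force: [-4.6, -1.8, 8.3]
width: 35.5
gripper_force: 59.7
```

```bash
python3 q.py
```

```text
[521.1  78.4 139.7] yaw 26.6 [-4.6 -1.8  8.3] [-0.596  0.927  0.192] [ 0.19  0.68 -0.6   1.95  0.59  0.69 -1.88]
```

Request:
arm_command(
  series=[30,0,0,0,6,30,0,0,0,12,30,0,0,0,18,30,0,0,0,24,30,0,0,0,30],
)

```text
clock: 22.67
eef_pos: [521.0, 78.7, 139.7]
tool_rot: [3.14, 0.001, -0.06]
force: [-4.8, -2.2, 8.0]
width: 35.4
gripper_force: 59.7
```

```bash
python3 q.py
```

```text
[521.   78.7 139.7] yaw -3.4 [-4.8 -2.2  8. ] [-0.531  1.105  0.171] [ 0.1   0.65 -0.45  1.95  0.46  0.64 -2.28]
```

Request:
arm_command(
  series=[30,0,0,0,6,30,0,0,0,12,30,0,0,0,18,30,0,0,0,24,30,0,0,0,30],
)

```text
clock: 23.08
eef_pos: [521.0, 78.9, 139.7]
tool_rot: [3.14, 0.0, -0.583]
force: [-5.0, -2.1, 7.9]
width: 35.4
gripper_force: 59.7
```

```bash
python3 q.py; python3 k.py wrist p.png
python3 - <<'E'
import cv2,numpy as np
b=cv2.imread('pics/p.png')[220:340,250:390]; h=cv2.cvtColor(b,cv2.COLOR_BGR2HSV)
k=(abs(h[...,0].astype(int)-28)<10)&(h[...,1]>90)&(h[...,2]>50); v,u=np.nonzero(k); print(len(u),u.mean()+250,v.mean()+220)
E
```

```text
[521.   78.9 139.7] yaw -33.4 [-5.  -2.1  7.9] [-0.521  1.009  0.208] [-0.    0.63 -0.31  1.96  0.32  0.6  -2.67]
23.0833 [521.   78.9 139.7] [ 3.14   0.    -0.583] [-0.    0.63 -0.31  1.96  0.32  0.6  -2.67]
knob 5150 [525.4  77.2 144.5] ((527.8577880859375, 75.82716369628906), 29.377872467041016)
yellow 23 [518.2  79.8 144.8] angle deg 160.0 from522.7,79 169.5
128 330.171875 300.2109375
```

Request:
arm_command(
  series=[45,0,0,0,0,60,0,0,0,0,65,0,0,0,0,65,0,0,0,0,65,0,0,0,0],
)

```text
clock: 23.55
eef_pos: [522.3, 79.3, 138.6]
tool_rot: [-3.141, -0.0, -0.579]
force: [0.8, 0.5, -0.2]
width: 55.4
gripper_force: 0.0
```

Request:
arm_command(
  series=[65,0,0,-1,0,65,0,0,-3,0,65,0,0,-5,0,65,0,0,-7,0,65,0,0,-8,0],
)

```text
clock: 23.97
eef_pos: [523.1, 79.5, 221.3]
tool_rot: [-3.139, -0.003, -0.579]
force: [-0.3, 0.1, -0.3]
width: 55.4
gripper_force: 0.0
```

Request:
arm_command(
  series=[65,-2,0,-1,0,65,-4,0,-2,0,65,-7,0,-2,0,65,-10,0,-2,0,65,-10,0,-2,0],
)

```text
clock: 24.38
eef_pos: [433.2, 136.8, 238.9]
tool_rot: [3.14, 0.003, -0.573]
force: [-0.3, -0.6, -0.7]
width: 55.9
gripper_force: 0.0
```

```bash
python3 w.py r.png; python3 k.py wrist r2.png; python3 k.py side sd.png
python3 - <<'E'
from h import *
z=np.load('r.png.npz');save('u.png',cv2.resize(z['im'],(640,400)))
b=cv2.imread('pics/sd.png')[140:260,240:400];cv2.imwrite('pics/sd2.png',cv2.resize(b,None,fx=5,fy=5,interpolation=cv2.INTER_CUBIC))
E
```

```text
24.3833 [433.2 136.8 238.9] [ 3.14e+00  3.00e-03 -5.73e-01] [-0.07  0.39 -0.4   2.04  0.22  0.75 -2.75]
red [230. 108.] [223 101  15  16 182] [537.6 146.7 146.7] ((537.5966796875, 146.85528564453125), 5.383596420288086)
24.4333 [435.9 135.4 239. ] [ 3.141e+00  1.000e-03 -5.750e-01] [-0.07  0.39 -0.4   2.04  0.22  0.75 -2.74]
knob 2308 [522.4  79.1 144.7] ((522.2394409179688, 79.24348449707031), 19.040843963623047)
yellow 82 [511.8  79.7 145.3] angle deg 176.8 from522.7,79 176.5
24.4833 [437.8 134.3 239. ] [-3.141e+00 -1.000e-03 -5.770e-01] [-0.07  0.39 -0.39  2.04  0.22  0.75 -2.74]
knob 110 [517.   74.4 142.6] ((519.569091796875, 75.3297348022461), 19.188615798950195)
yellow 5 [511.8  81.8 143.8] angle deg 125.4 from522.7,79 165.7
```

View pics/sd2.png

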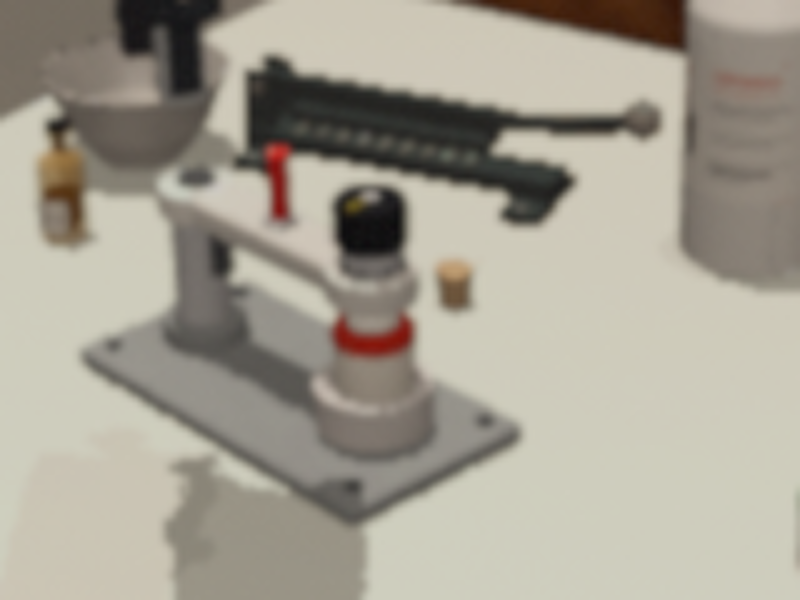

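```bash
python3 -c "
from cell import workorder
print(workorder.finish_job())"
```

```text
the job is handed in; nothing more can be done
None
```

I handed the job in at about 24.5 s, verdict not shown: the red pot stands in the nest, the press arm is at its stop, and the cap was turned 170° clockwise, an estimated 1.4 rad of clutch slip (two to three clicks, worked out from cap angle and torque).

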